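# Snug a wheelchair brake's pivot nut with a reversible ratchet wrench

## Task

The ratchet wrench is already on the wheel lock's pivot nut, but it is set to loosen: flip the small direction lever on its head over to tighten, then swing the handle back and forth between the two upright tube stubs to run the nut down (clockwise from above) until it comes up firm, a little over 1 newton metre, without forcing it past 2. Leave the wrench on the nut, still set to tighten, and leave the loose parts and tools lying where they are.

Things in the scene. Friction and masses are not known exactly. Their poses are not given: they have to be found in the camera images.
- frame: The work: end of a grey wheelchair frame, laid flat in a bench vice fixed to the cabinet. Origin on the cabinet top under the nut; x towards the vice on the far side, -x the middle of the handle's swing. 25 mm tube along x, its top at 112 mm; crossbar at x -40 mm; vice jaws at x 65 to 195 mm, 115 mm high. Steel brake plate on the tube, shoe arm to +y, brake lever to -y, all below 135 mm.
- nut_axis (a point): On the nut's vertical axis, in the middle of the ratchet head's thickness, 175 mm above the cabinet top: nut, head and handle turn about it. Head: steel pear shape 26 mm thick (162 to 188 mm up), 54 mm across here and 38 mm across at 30 mm towards the handle. A 27 mm socket joins it to the nut below; the wrench cannot come off.
- stub_left (a point): Middle of the top (186 mm up) of one of two 22 mm upright tube stubs of the frame that bound the handle's swing; 40 mm from the nut's axis towards the handle and 55 mm to the left, seen from the handle's end.
- stub_right (a point): The same on the other stub, 55 mm to the right.
- grip (a point): On the handle's centre line in its black rubber grip, 170 mm from the nut's axis, 175 mm above the cabinet top. The handle is level and points from the nut roughly towards the robot. Rubber grip: round, 22 mm thick, 115 to 235 mm from the axis; between it and the head a bare round steel shaft, 16 mm thick, 45 to 115 mm from the axis.
- wrench (a joint): Swing of the handle (rad) from the middle of its arc, positive clockwise from above, the way that tightens (its end by the robot moves to the robot's left). The stubs stop it at -0.66 and +0.66. Swings easily (0.06 N m, plus 0.08 per rad/s); back swings click over teeth (about 0.2 N m); forward up to 0.35 rad (one of 18 teeth) is lost before the pawl bites.
- lever (a joint): Direction lever (rad), positive clockwise from above: near -0.38 (as found) loosens, near +0.38 tightens; on a tooth it may stand at 0.17 until the handle moves. It pivots on the head's top 31 mm from the nut's axis towards the handle and points to that axis. A detent holds it on either side: about 2 N sideways on its tip takes it to the middle, whence it snaps over.
- lever_tip (a point): Middle of the upright thumb tab at the direction lever's free end: 14 mm long, 9 mm wide, 15 mm high, 190 to 205 mm above the cabinet top (this point 197). The head's flat top is 1.5 mm below it. Seen from the handle's end towards the head, it stands 11 mm left of the centre line when set to loosen, 11 mm right when set to tighten.
- nut (a joint): Angle of the nut (rad), positive clockwise from above; 0 is down on its washer, where it stops; it starts 1.5 to 2.1 rad short of that (negative). A nylon-insert lock nut: it takes about 0.35 N m to turn either way and stays where it is left.
- brake_plate (a joint): Elastic give of the brake plate under the nut (rad), positive clockwise from above: 0.0167 rad per N m on the nut, about 0.006 while the nut runs down, more only once it is down. Firm is 0.0133 (0.8 N m) or more; 0.0333 (2 N m) wrings the plate round on its tube. 1.25 N m is 7.4 N across the handle at the grip; the ratchet has wound up some 0.25 rad by then, and pushes the handle back when let go.
- stem_bolt: Bystander: zinc caster stem bolt, 93 mm long with a 19 mm hex head, lying on the cabinet top near the work. Origin under its middle, x along it.
- hub_cap: Bystander: white nylon wheel hub cap, a 58 mm wide, 15 mm high dome lying flat near the work. Origin at its underside.
- pivot_pin: Bystander: spare steel brake pivot pin, 54 mm long, 16 mm wide head, lying near the work. Origin under its middle, x along it.
- handrim_clip: Bystander: yellow plastic handrim clip, an open U 42 x 18 x 27 mm, standing near the work. Origin at its underside.
- caster_wheel: Bystander: caster wheel with black tyre, 124 mm across, 36 mm high, lying flat at the left. Origin at its underside.
- spanner: Bystander: 170 mm steel spanner lying at the right.
- spare_socket: Bystander: spare steel socket, 25 mm wide, 36 mm high, standing at the right. Origin at its underside.
- oil_bottle: Bystander: white oil bottle, 44 mm wide, 110 mm high, standing at the far left. Origin at its underside.

How it is judged (in metres and radians):
On the way, in this order (a step that is already met when the one before it is completed fails the run):
1. the direction lever is flipped over to tighten (value of joint lever above 0.1 rad), for 0.2 s.
2. the nut is run more than halfway down (value of joint nut above -0.75 rad and value of joint lever above 0.1 rad), for 0.1 s.
3. the nut is down on its washer and pulled up firm (0.8 N m or more) (value of joint nut above -0.03 rad and value of joint brake_plate above 0.0133 rad), for 0.15 s.
At the end, for the whole second after the job is handed in: The nut has been pulled up with at least 0.8 N m and is still down on its washer (within 0.12 rad), the direction lever still stands to tighten (beyond +0.1 rad), the wrench is still on the nut and at rest (value of joint nut above -0.12 rad and value of joint lever above 0.1 rad and velocity of joint wrench between -0.05 and 0.05 rad/s); the robot touches nothing.
It fails at once if the nut is forced: more than 2 N m wrings the brake plate round (0.0333 rad) (value of joint brake_plate above 0.0333 rad).
It fails at once if a loose part or tool is pushed more than 20 mm from where it lay (distance of any of stem_bolt, hub_cap, pivot_pin, handrim_clip, caster_wheel, spanner, spare_socket, oil_bottle from where it was at the start of the episode above 0.02 m).
It also fails if it takes over 72 s, if anything falls off the work surface, if the arm or the gripper's body presses on something with over 40 N, if the wrist force passes 120 N, or if a joint passes its speed limit or range.

## Robot

A 7-joint arm with a two-finger parallel gripper is mounted at the origin on the work surface. World frame = base frame: x ahead of the robot, y to its left, z up, the work surface at z = 0. Lengths are in mm, angles in rad, forces in N, time in s.
With the tool pointing down it reaches from about 350 to 900 mm from the base axis. Payload 19.9 kg.
Tool frame: the origin (TCP) lies midway between the tips of the shut fingers; the grasp point (between the pads) lies 19 mm behind it (env.grip_depth is the distance from the TCP to the grasp point, in mm); x points along the fingers, y is the direction in which the jaws open and shut, and the axes are right-handed (so a half turn about x gives the same grasp; the last joint's range is limited). The gripper opens to 85 mm and grips with 20 to 120 N. Pads are 22 mm wide; open, the fingers measure 114 mm over their backs; the gripper's body (76 mm by 85 mm) begins 54 mm behind the grasp point. The pads swing forward as they close: fully open they stand 13 mm farther back than shut.
Start: joints at [-0.042, 0.417, -0.01, 1.614, 0.005, 1.111, -0.053], TCP at [624.981, 0.003, 231.26] pointing down, gripper open.
Joint ranges: [-2.81, 2.81], [-0.39, 2.02], [-1.27, 1.25], [0.06, 2.57], [-1.19, 4.33], [0.19, 2], [-2.82, 2.82]. Speed limits (rad/s): [1.89, 1.89, 2.39, 2.39, 3.01, 3.01, 3.01].

## Interface

Orientations are given as a rotation vector (axis times angle).
In Python, from bench import env gives the robot as it stands.
- The arm moves only by the tool play_rows, never from a script. Its argument "increments" is a list of rows, each an object with "travel": the shift along the world's x, y, z in cm, a list of three; "yaw": the turn about the world's z in rad; "hand": the finger opening in cm, from 0 to 8.54. A call has 1 to 5 rows; each row is the pose to reach, as a shift and turn from the pose commanded when the call began; what a row does not reach only later rows make up. A row lasts 1/10 s, in which the tool goes at most 50 mm and 8.59 degrees, less where a joint would pass 70% of its speed; a pose out of reach is approached as far as the arm can. A call with a gripper value outside its range is refused whole. The fingers move at their own pace and stop on an object; the grip force is fixed at half the most. Time passes only in rows, so rows that repeat a pose let the fingers close. It gives the time, the measured TCP pose, the force and the opening at its end, in the units of the state.
- env.get_obs(): the state, without advancing time (a new reading comes with each control period).
- env.read_camera(name): name is "scene" or "side" or "wrist"; returns a dict with "pixels" (420x560x3 uint8, blue, green, red), "depth" (420x560 float32, mm along the optical axis (not along the pixel's ray), 0 where there is no reading), "fx", "fy", "cx", "cy" (pixels), "position" and "orientation" of the camera in the world; the wrist camera has in their place "hand_eye" (4x4, takes a point from camera to tool coordinates, whose origin is the TCP and whose axes are the tool frame's). Camera axes: x right, y down, z forward; pixel columns grow to the right and rows downward; lengths in mm; the calibration is good to about 2 mm. A picture is of the moment at which its call begins: read the wrist's pose just before it.
- env.job_done(): hands the job in, once; it reports no verdict.
The state is a dict: "time": time; "joint_pos": joint angles; "qd": joint speeds; "joint_efforts": joint torques, N m; "eef_pos": TCP position; "orientation": TCP orientation; "force": force on the tool from outside, world axes, zero at the start; "torque": the same for the moment, N m; "gripper_width": opening from 0.0 (shut) to 1.0 (fully open).
Only numpy, scipy, OpenCV 4.12 (cv2) and the standard library are available. Lean on these libraries where they do the work, as an engineer would, in place of code of your own. Each camera call takes 0.05 s, during which the arm holds its last target.

## Working session

There is one attempt and no reset: what is moved stays moved. The work goes in short steps, Python scripts to look and compute and a tool call to move; the robot and the scene stay as the last step left them, time stands still between calls to the robot, and variables do not carry over. Pictures are saved under pics/ and viewed, and the job is handed in when it is done.

Besides the shell and the picture viewer there is one more tool, called after ">>>" by a JSON object that holds its "fn" and its "kwargs", one argument or row to a line. play_rows: Moves the arm, as the interface text tells. Its arguments: {"type":"object","properties":{"increments":{"type":"array"}},"required":["increments"]}

```bash
ls; mkdir -p pics; python3 - <<'E'
from bench import env
import cv2,json
o=env.get_obs();print({k:o[k] for k in o})
for n in ["scene","side","wrist"]:
    c=env.read_camera(n);cv2.imwrite(f"pics/{n}0.png",c["pixels"])
    print(n,{k:c[k] for k in c if k not in("pixels","depth")})
E
```

```text
pics
{'time': 0.0, 'joint_pos': array([-0.04152689,  0.41797565, -0.01028971,  1.61416985,  0.00469883,
        1.11070119, -0.05300591]), 'qd': array([-0.00041196,  0.00139171, -0.00025301,  0.00083342,  0.00030421,
       -0.00081051,  0.0009452 ]), 'joint_efforts': array([ 3.43503270e-04, -8.64444852e+01,  6.79280274e-01, -4.34903777e+01,
        1.92400004e-02,  7.37222959e-03,  1.31192037e-04]), 'eef_pos': array([ 6.24653239e+02, -1.44459278e-03,  2.30661107e+02]), 'orientation': array([ 1.20853639,  1.21003988, -1.21013612]), 'force': array([-0.20299338,  0.19811938,  0.2011617 ]), 'torque': array([ 0.00466173, -0.01837613, -0.00482937]), 'gripper_width': 1.0003754412708237}
scene {'fx': 413.049136312554, 'fy': 413.049136312554, 'cx': 280.0403162603386, 'cy': 205.88715390378107, 'position': array([ 984.14354006, -673.51653675, 1010.53505182]), 'orientation': array([-2.28884723, -0.68091271,  0.26148628])}
side {'fx': 388.9449250040984, 'fy': 388.9449250040984, 'cx': 279.860086349721, 'cy': 207.14552034995563, 'position': array([ 160.52000325, -827.29509094,  695.95656137]), 'orientation': array([-2.06464333,  0.42944634, -0.26634697])}
wrist {'fx': 291.71883425796, 'fy': 291.71883425796, 'cx': 276.28464360136263, 'cy': 204.59973108193657, 'hand_eye': array([[ 9.72413435e-04, -3.23074481e-01,  9.46373042e-01,
        -1.42233470e+02],
       [ 9.99999402e-01,  7.87095949e-04, -7.58815189e-04,
        -2.00685915e-01],
       [-4.99732564e-04,  9.46373214e-01,  3.23075053e-01,
        -8.34013315e+01],
       [ 0.00000000e+00,  0.00000000e+00,  0.00000000e+00,
         1.00000000e+00]])}
```

View pics/scene0.png

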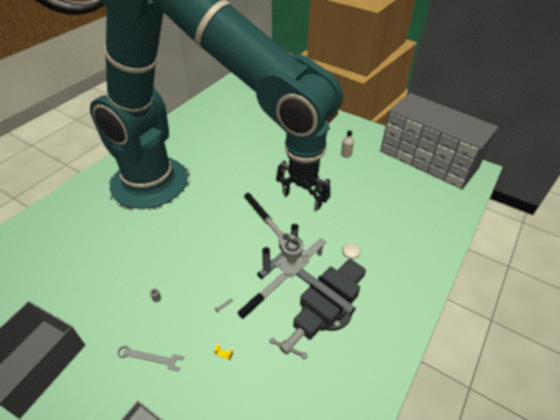

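View pics/side0.png

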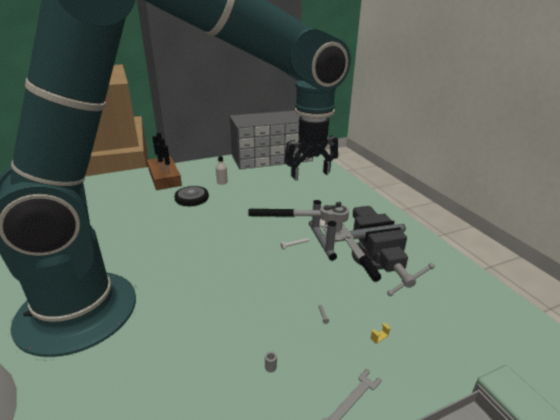

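View pics/wrist0.png

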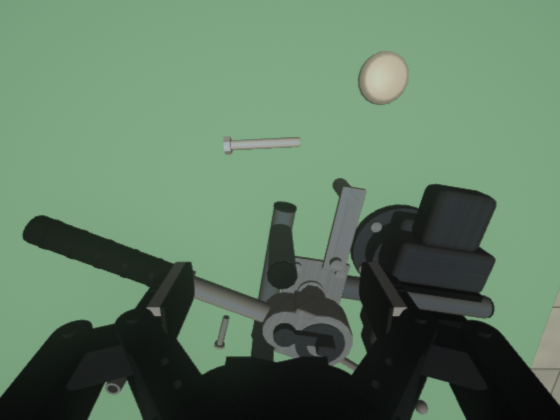

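```bash
cat > h.py <<'E'
import numpy as np,cv2
from scipy.spatial.transform import Rotation as R
from bench import env
def cam(n):
    o=env.get_obs(); c=env.read_camera(n)
    if n=="wrist":
        T=np.eye(4);T[:3,:3]=R.from_rotvec(o["orientation"]).as_matrix();T[:3,3]=o["eef_pos"]
        c["T"]=T@c["hand_eye"]
    else:
        T=np.eye(4);T[:3,:3]=R.from_rotvec(c["orientation"]).as_matrix();T[:3,3]=c["position"];c["T"]=T
    return c
def ray(c,u,v,z):
    d=c["T"][:3,:3]@np.array([(u-c["cx"])/c["fx"],(v-c["cy"])/c["fy"],1]);p=c["T"][:3,3]
    return p+d*(z-p[2])/d[2]
def pt(c,u,v):
    d=c["depth"][int(v),int(u)]
    return c["T"][:3,:3]@(d*np.array([(u-c["cx"])/c["fx"],(v-c["cy"])/c["fy"],1]))+c["T"][:3,3]
def proj(c,p):
    q=c["T"][:3,:3].T@(np.array(p)-c["T"][:3,3]);return c["fx"]*q[0]/q[2]+c["cx"],c["fy"]*q[1]/q[2]+c["cy"]
def crop(c,f,x0,x1,y0,y1,s):
    cv2.imwrite(f,cv2.resize(c["pixels"][y0:y1,x0:x1],None,fx=s,fy=s,interpolation=cv2.INTER_CUBIC))
E
python3 - <<'E'
from h import *
o=env.get_obs();print(R.from_rotvec(o["orientation"]).as_matrix().round(2))
c=cam("scene");crop(c,"pics/sc1.png",220,360,180,280,5)
c=cam("side");crop(c,"pics/si1.png",230,430,180,290,4)
c=cam("wrist");crop(c,"pics/w1.png",150,450,180,400,2.5)
E
```

```text
[[-0.  1. -0.]
 [-0. -0. -1.]
 [-1. -0.  0.]]
```

View pics/sc1.png

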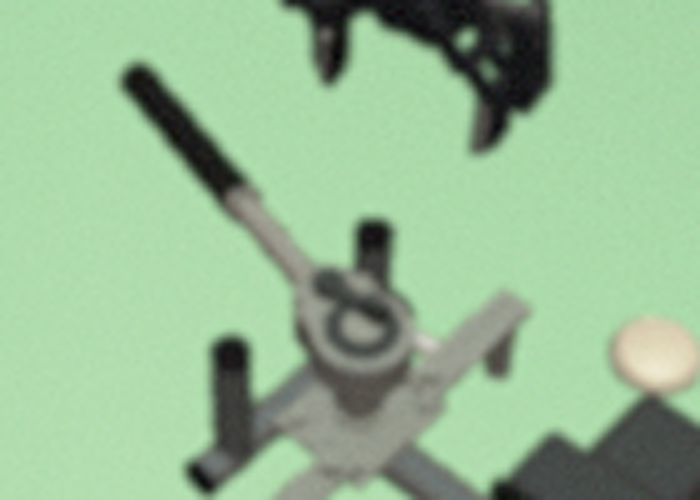

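View pics/si1.png

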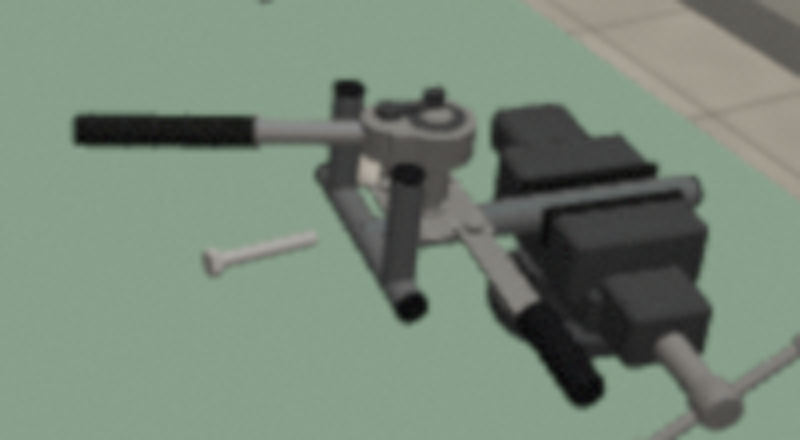

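View pics/w1.png

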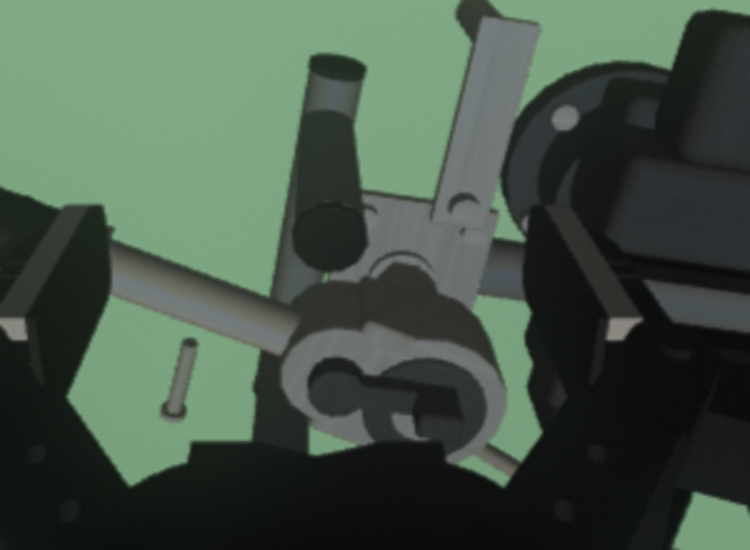

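```bash
python3 - <<'E'
from h import *
c=cam("scene")
f=lambda u,v,z:ray(c,220+u/5,180+v/5,z).round(1)
L=f(374,228,186);Rr=f(231,348,186);print("stubs",L,Rr,np.linalg.norm(L-Rr))
print("head ring",f(362,327,188),"pivot",f(326,281,192),"tip",f(378,303,200))
print("grip end",f(138,76,175),"grip start",f(238,190,175))
u=(L-Rr)/np.linalg.norm(L-Rr); 
fx=np.array([u[1],-u[0],0]);print("frame x",fx,"nut",(L+Rr)/2+40*fx)
c=cam("side");f=lambda u,v,z:ray(c,230+u/4,180+v/4,z).round(1)
L=f(349,88,186);Rr=f(407,174,186);print("side stubs",L,Rr,np.linalg.norm(L-Rr));print("grip end",f(76,131,175),"ring",f(440,118,188),"tip",f(433,97,200),"start",f(256,131,175))
u=(L-Rr)/np.linalg.norm(L-Rr); fx=np.array([u[1],-u[0],0]);print("frame x",fx,"nut",(L+Rr)/2+40*fx)
c=cam("wrist");f=lambda u,v,z:ray(c,150+u/2.5,180+v/2.5,z).round(1)
print("wrist Lstub",f(329,236,186),"pivot",f(335,385,190),"tip",f(438,408,200),"ring",f(424,405,189))
for u,v in [(438,408),(335,385),(329,236)]: print(pt(c,150+u/2.5,180+v/2.5))
E
```

```text
stubs [630.2 -37.8 186. ] [ 612.1 -146.2  186. ] 109.90072793207513
head ring [660.9 -99.8 188. ] pivot [631.1 -87.  192. ] tip [664.3 -90.5 200. ]
grip end [450.8  -4.8 175. ] grip start [548.9 -46.7 175. ]
frame x [ 0.9863447  -0.16469409  0.        ] nut [660.60378781 -98.58776346 186.        ]
side stubs [626.7 -42.5 186. ] [ 607.9 -150.3  186. ] 109.42705332777633
grip end [445.3  -7.5 175. ] ring [ 660.3 -102.9  188. ] tip [658.4 -95.3 200. ] start [553.2 -52.5 175. ]
frame x [ 0.98513116 -0.17180395  0.        ] nut [ 656.70524641 -103.272158    186.        ]
wrist Lstub [628.6 -35.1 186. ] pivot [630.7 -86.3 190. ] tip [661.3 -85.6 200. ] ring [659.1 -95.1 189. ]
[661.2406009  -85.12418376 200.43835935]
[630.54310272 -81.9069249  194.71094076]
[628.55939699 -35.37845371 185.56350945]
```

>>> {"fn": "play_rows", "kwargs": {
  "increments": [
    {"travel":[1.5,-2,0],"yaw":-0.14,"hand":0},
    {"travel":[3,-4,0],"yaw":-0.28,"hand":0},
    {"travel":[5.1,-6.7,0],"yaw":-0.42,"hand":0},
    {"travel":[5.1,-6.7,0],"yaw":-0.42,"hand":0},
    {"travel":[5.1,-6.7,0],"yaw":-0.42,"hand":0}
  ]
}}

```text
time: 0.95
eef_pos: [676.0, -67.4, 230.8]
orientation: [1.511, 0.981, -1.512]
force: [0.1, -0.1, -0.6]
gripper_width: 0.142
```

```bash
python3 - <<'E'
from h import *
o=env.get_obs();print(o["eef_pos"],o["force"],o["gripper_width"])
c=cam("wrist");cv2.imwrite("pics/w2.png",c["pixels"])
c=cam("side");crop(c,"pics/si2.png",270,430,160,260,5)
E
```

```text
[675.99927231 -67.35487037 230.84301097] [ 0.08936114 -0.14580079 -0.60935066] 0.14247581087631
```

View pics/w2.png

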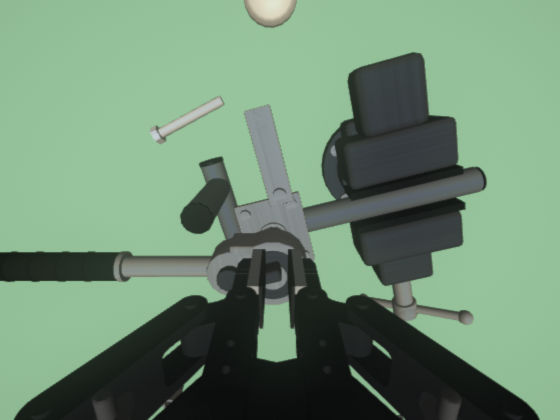

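View pics/si2.png

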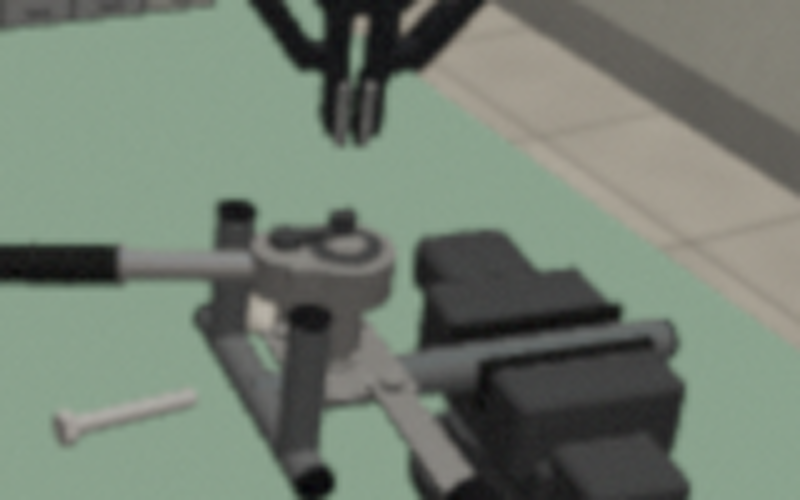

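The wrist image shows the handle level at row 267, so the yaw matches it. The tab sits just below the closing fingers near (270,270). Next I lower the fingers beside the tab.

>>> {"fn": "play_rows", "kwargs": {
  "increments": [
    {"travel":[0,0,0],"yaw":0,"hand":0},
    {"travel":[0,0,-1.5],"yaw":0,"hand":0},
    {"travel":[0,0,-3],"yaw":0,"hand":0},
    {"travel":[0,0,-3.7],"yaw":0,"hand":0},
    {"travel":[0,0,-3.7],"yaw":0,"hand":0}
  ]
}}

```text
time: 1.55
eef_pos: [675.2, -66.8, 192.4]
orientation: [1.51, 0.982, -1.514]
force: [0.3, -0.1, -0.2]
gripper_width: -0.003
```

```bash
python3 - <<'E'
from h import *
o=env.get_obs();print(o["eef_pos"],o["force"],o["gripper_width"])
c=cam("wrist");crop(c,"pics/w3.png",180,380,180,330,4)
c=cam("side");crop(c,"pics/si3.png",270,430,160,260,5)
E
```

```text
[675.19217144 -66.81543669 192.40892428] [ 0.25532279 -0.13804237 -0.18178308] -0.0030332681843421526
```

View pics/w3.png

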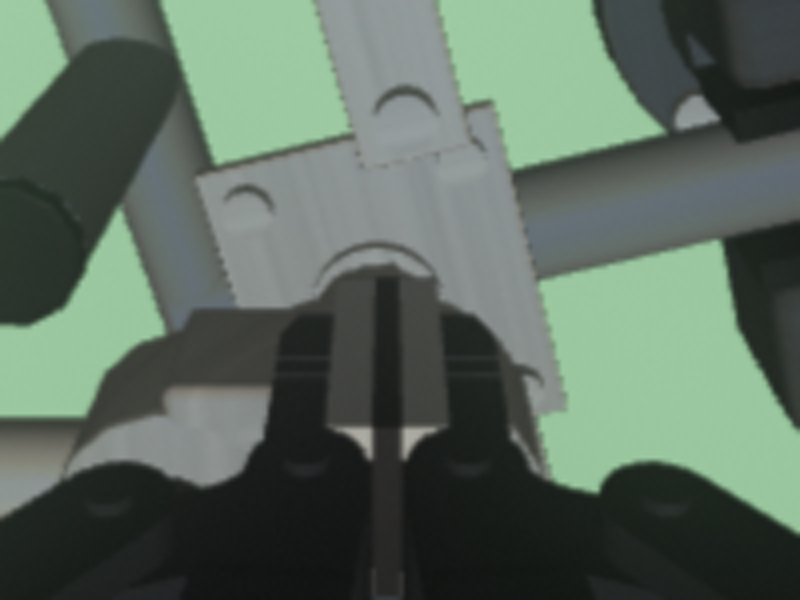

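View pics/si3.png

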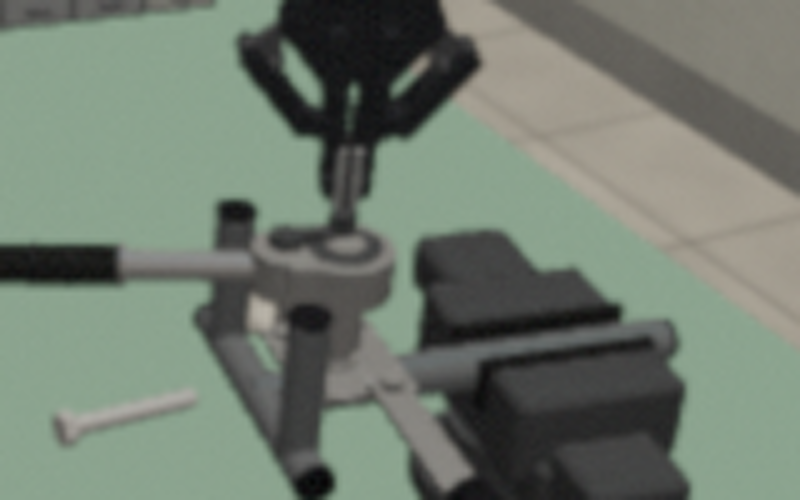

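The fingers are shut and 4 mm above the head. They stand on the left side of the tab, with no contact. Now I push.

>>> {"fn": "play_rows", "kwargs": {
  "increments": [
    {"travel":[-0.2,-0.46,0],"yaw":0,"hand":0},
    {"travel":[-0.41,-0.91,0],"yaw":0,"hand":0},
    {"travel":[-0.57,-1.28,0],"yaw":0,"hand":0},
    {"travel":[-0.73,-1.64,0],"yaw":0,"hand":0},
    {"travel":[-0.73,-1.64,0],"yaw":0,"hand":0}
  ]
}}

```text
time: 2.15
eef_pos: [668.4, -84.4, 194.4]
orientation: [1.512, 0.979, -1.512]
force: [-0.0, 0.2, -0.5]
gripper_width: -0.003
```

```bash
python3 - <<'E'
from h import *
o=env.get_obs();print(o["eef_pos"],o["force"],o["gripper_width"])
c=cam("scene");crop(c,"pics/sc4.png",250,350,180,280,6)
c=cam("side");crop(c,"pics/si4.png",270,430,160,260,5)
E
```

```text
[668.40793231 -84.35768037 194.42831173] [-0.03427438  0.16839836 -0.49898781] -0.0033898955694586933
```

View pics/sc4.png

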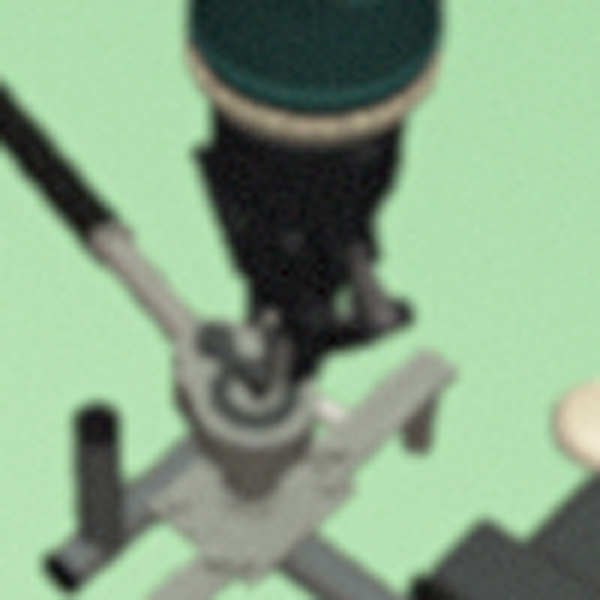

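View pics/si4.png

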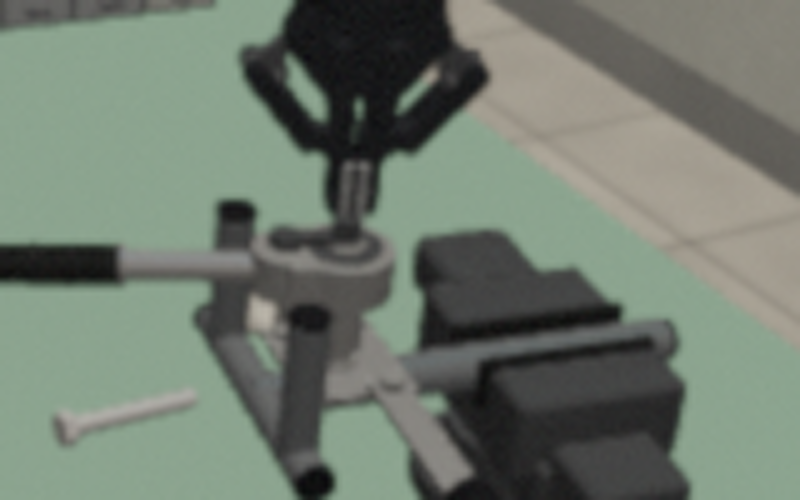

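>>> {"fn": "play_rows", "kwargs": {
  "increments": [
    {"travel":[-0.16,-0.37,-0.1],"yaw":0,"hand":0},
    {"travel":[-0.33,-0.73,-0.1],"yaw":0,"hand":0},
    {"travel":[-0.33,-0.73,-0.1],"yaw":0,"hand":0}
  ]
}}

```text
time: 2.55
eef_pos: [665.1, -91.6, 193.2]
orientation: [1.512, 0.98, -1.512]
force: [0.1, 0.2, 0.4]
gripper_width: 0.004
```

```bash
python3 - <<'E'
from h import *
o=env.get_obs();print(o["eef_pos"],o["force"],o["gripper_width"])
c=cam("scene");crop(c,"pics/sc5.png",250,350,180,280,6)
E
```

```text
[665.06728315 -91.56562279 193.19117731] [0.14292126 0.17255546 0.37960674] 0.0037592235728041673
```

View pics/sc5.png

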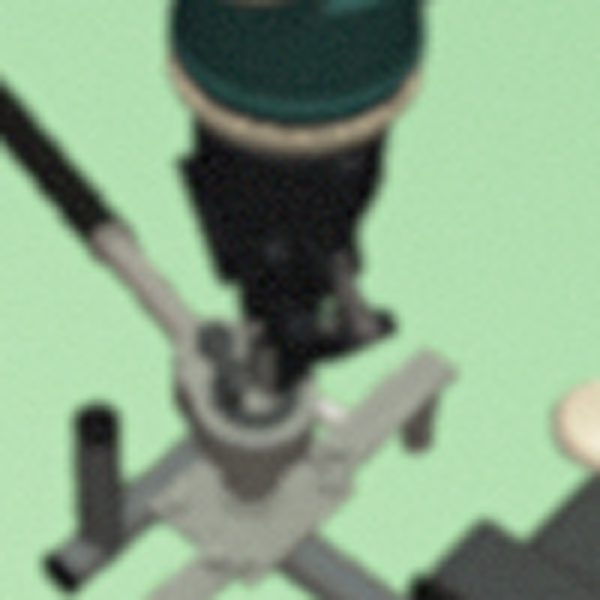

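>>> {"fn": "play_rows", "kwargs": {
  "increments": [
    {"travel":[0.4,0.9,1],"yaw":0,"hand":0},
    {"travel":[-1,2,5],"yaw":0,"hand":0},
    {"travel":[-6,4,6],"yaw":0.14,"hand":0},
    {"travel":[-10,6,6],"yaw":0.28,"hand":3},
    {"travel":[-14,7.5,6],"yaw":0.42,"hand":5}
  ]
}}

```text
time: 3.1
eef_pos: [524.0, -13.6, 254.4]
orientation: [1.204, 1.212, -1.203]
force: [0.6, -0.3, 0.9]
gripper_width: 0.33
```

```bash
python3 - <<'E'
from h import *
o=env.get_obs();print(o["eef_pos"],o["force"],o["gripper_width"],o["joint_pos"])
c=cam("wrist");cv2.imwrite("pics/w6.png",c["pixels"])
c=cam("scene");crop(c,"pics/sc6.png",250,350,180,280,6)
E
```

```text
[523.9699663  -13.57102317 254.37896639] [ 0.64987431 -0.28858608  0.93085387] 0.32972267192739646 [-2.82310473e-02  2.13515064e-01 -5.26295565e-03  1.83804754e+00
  1.23267622e-03  1.08860160e+00 -2.63912814e-02]
```

View pics/w6.png

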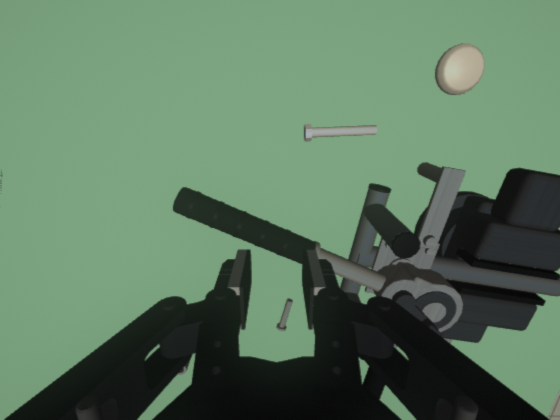

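View pics/sc6.png

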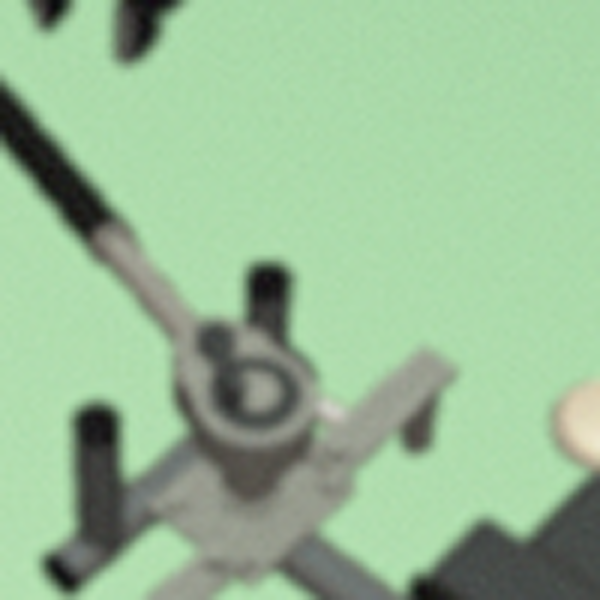

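```bash
python3 - <<'E'
from h import *
c=cam("wrist")
a=ray(c,185,200,175);b=ray(c,312,250,175);d=(a-b)[:2];print(a,b,np.linalg.norm(d));ang=np.arctan2(d[1],d[0]);d/=np.linalg.norm(d)
print(np.degrees(ang));
for N in [(660,-99),(659,-101)]:
    w=np.array(N)-b[:2];print(w@d, w[0]*d[1]-w[1]*d[0])
c2=ray(c,434,308,188);print("ring",c2)
E
```

```text
[448.63886388  -1.96202868 175.        ] [552.29216984 -45.5449388  175.        ] 112.44322074550914
157.1947988753808
-120.00723309301227 -7.528894386228778
-119.86060365981858 -9.760149595594413
ring [658.02226191 -93.33257566 188.        ]
```

The lever now points to the right of the centre line (tab at about (228,392) in the crop), so it is flipped. Next I turn the gripper across the handle and straddle the grip.

>>> {"fn": "play_rows", "kwargs": {
  "increments": [
    {"travel":[-0.5,-0.3,0],"yaw":0.145,"hand":5.5},
    {"travel":[-1,-0.6,0],"yaw":0.29,"hand":5.5},
    {"travel":[-1.5,-0.9,0],"yaw":0.435,"hand":5.5},
    {"travel":[-2,-1.2,0],"yaw":0.58,"hand":5.5},
    {"travel":[-2,-1.2,0],"yaw":0.725,"hand":5.5}
  ]
}}

```text
time: 3.75
eef_pos: [506.2, -28.0, 253.9]
orientation: [0.658, 1.468, -0.657]
force: [-0.3, -0.3, -0.1]
gripper_width: 0.641
```

>>> {"fn": "play_rows", "kwargs": {
  "increments": [
    {"travel":[0,0,0],"yaw":0.145,"hand":5.5},
    {"travel":[0,0,0],"yaw":0.29,"hand":5.5},
    {"travel":[0,0,0],"yaw":0.425,"hand":5.5},
    {"travel":[0,0,-2],"yaw":0.425,"hand":5.5}
  ]
}}

```text
time: 4.15
eef_pos: [507.8, -27.7, 235.4]
orientation: [0.327, 1.542, -0.326]
force: [0.4, -0.6, -1.7]
gripper_width: 0.647
```

```bash
python3 - <<'E'
from h import *
o=env.get_obs();print(o["eef_pos"],o["force"],o["gripper_width"],o["joint_pos"])
c=cam("wrist");cv2.imwrite("pics/w7.png",c["pixels"])
E
```

```text
[507.81139332 -27.66787619 235.41618006] [ 0.43673689 -0.64098719 -1.69388645] 0.6465819786494151 [ 0.10176458  0.20575015 -0.12283731  1.89466408  0.02922801  1.03836381
  1.12067841]
```

View pics/w7.png

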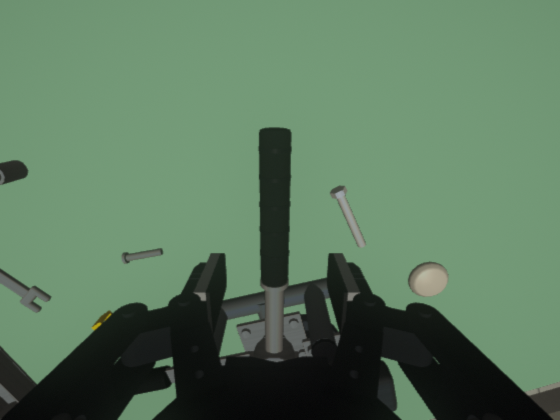

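The handle runs straight up the wrist image at column 275, centred between the fingers. Descend and narrow.

>>> {"fn": "play_rows", "kwargs": {
  "increments": [
    {"travel":[0,0,-3],"yaw":0,"hand":5.5},
    {"travel":[0,0,-6],"yaw":0,"hand":5.5},
    {"travel":[0,0,-7.6],"yaw":0,"hand":5.5},
    {"travel":[0,0,-7.6],"yaw":0,"hand":3},
    {"travel":[0,0,-7.6],"yaw":0,"hand":3}
  ]
}}

```text
time: 4.7
eef_pos: [506.2, -27.7, 158.0]
orientation: [0.331, 1.545, -0.331]
force: [0.7, -0.6, 0.4]
gripper_width: 0.353
```

```bash
python3 - <<'E'
from h import *
o=env.get_obs();print(o["eef_pos"],o["force"],o["gripper_width"])
c=cam("wrist");cv2.imwrite("pics/w8.png",c["pixels"])
import math
# targets: commanded-pose table on arc
N=np.array([659.5,-99]);
for s in np.arange(-0.6,0.61,0.1):
    t=math.radians(170.3)-s; p=N+168*np.array([math.cos(t),math.sin(t)]); print(round(s,2),p.round(1),"yaw",round(t-math.pi/2,3))
E
```

```text
[506.21571495 -27.65066277 158.03948321] [ 0.68345529 -0.56289093  0.36000504] 0.3530564720131964
-0.6 [ 506.8 -169.1] yaw 2.001
-0.5 [ 500.6 -153.6] yaw 1.901
-0.4 [ 496.  -137.4] yaw 1.801
-0.3 [ 492.9 -120.9] yaw 1.701
-0.2 [ 491.6 -104.2] yaw 1.601
-0.1 [491.9 -87.4] yaw 1.501
-0.0 [493.9 -70.7] yaw 1.401
0.1 [497.6 -54.3] yaw 1.301
0.2 [502.8 -38.4] yaw 1.201
0.3 [509.7 -23. ] yaw 1.101
0.4 [518.   -8.4] yaw 1.001
0.5 [527.7   5.2] yaw 0.901
0.6 [538.8  17.9] yaw 0.801
```

View pics/w8.png

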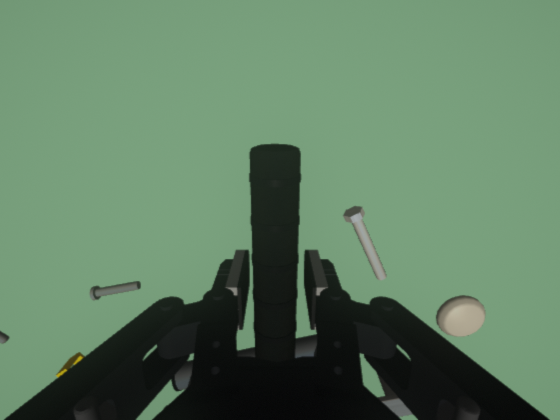

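>>> {"fn": "play_rows", "kwargs": {
  "increments": [
    {"travel":[-0.8,-2.2,0],"yaw":0.14,"hand":3},
    {"travel":[-1.4,-4.5,0],"yaw":0.28,"hand":3},
    {"travel":[-1.6,-6.8,0],"yaw":0.42,"hand":3},
    {"travel":[-1.5,-9.2,0],"yaw":0.56,"hand":3},
    {"travel":[-1.0,-11.5,0],"yaw":0.7,"hand":3}
  ]
}}

```text
time: 5.25
eef_pos: [495.9, -143.9, 158.8]
orientation: [-0.224, 1.558, 0.222]
force: [0.4, 1.0, -0.1]
gripper_width: 0.35
```

>>> {"fn": "play_rows", "kwargs": {
  "increments": [
    {"travel":[0.4,-1.3,0],"yaw":0.08,"hand":3},
    {"travel":[0.7,-2.0,0],"yaw":0.13,"hand":3},
    {"travel":[1.0,-2.7,0],"yaw":0.17,"hand":3},
    {"travel":[1.0,-2.7,0],"yaw":0.17,"hand":3}
  ]
}}

```text
time: 5.65
eef_pos: [506.2, -170.8, 158.5]
orientation: [-0.352, 1.54, 0.35]
force: [-0.9, -0.1, -0.3]
gripper_width: 0.354
```

```bash
python3 - <<'E'
from h import *
o=env.get_obs();print(o["eef_pos"],o["force"],o["gripper_width"])
c=cam("wrist");cv2.imwrite("pics/w9.png",c["pixels"])
c=cam("scene");crop(c,"pics/sc9.png",210,350,180,280,5)
E
```

```text
[ 506.19551411 -170.81877832  158.50238017] [-0.92613751 -0.09992578 -0.32718616] 0.3538817979480003
```

View pics/w9.png

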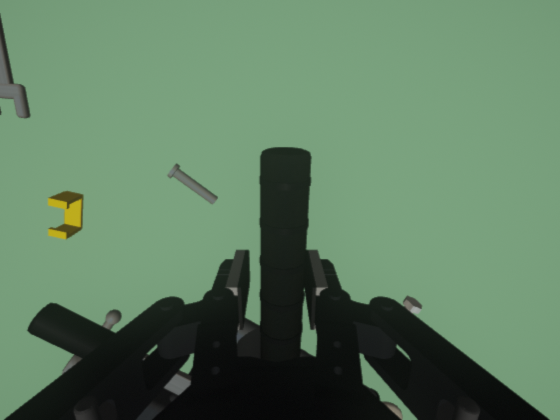

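View pics/sc9.png

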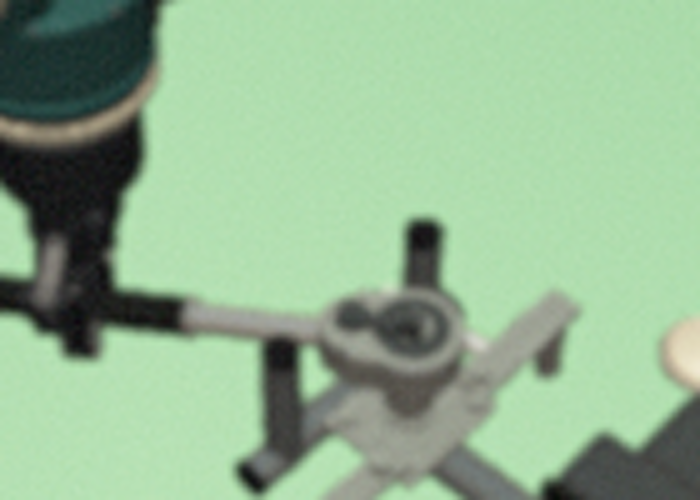

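>>> {"fn": "play_rows", "kwargs": {
  "increments": [
    {"travel":[-0.8,2.2,0],"yaw":-0.14,"hand":3},
    {"travel":[-1.3,4.5,0],"yaw":-0.28,"hand":3},
    {"travel":[-1.5,6.8,0],"yaw":-0.42,"hand":3},
    {"travel":[-1.4,9.2,0],"yaw":-0.56,"hand":3},
    {"travel":[-0.9,11.5,0],"yaw":-0.7,"hand":3}
  ]
}}

```text
time: 6.25
eef_pos: [495.9, -53.7, 157.8]
orientation: [0.202, 1.561, -0.203]
force: [0.2, -3.8, -0.7]
gripper_width: 0.349
```

>>> {"fn": "play_rows", "kwargs": {
  "increments": [
    {"travel":[0.8,2.2,0],"yaw":-0.14,"hand":3},
    {"travel":[1.9,4.3,0],"yaw":-0.28,"hand":3},
    {"travel":[3.2,6.2,0],"yaw":-0.42,"hand":3},
    {"travel":[4.1,7.2,0],"yaw":-0.5,"hand":3},
    {"travel":[4.1,7.2,0],"yaw":-0.5,"hand":3}
  ]
}}

```text
time: 6.75
eef_pos: [537.8, 19.4, 157.5]
orientation: [0.587, 1.49, -0.587]
force: [-1.4, -1.3, -0.0]
gripper_width: 0.353
```

```bash
python3 - <<'E'
from h import *
o=env.get_obs();print(o["eef_pos"],o["force"],o["gripper_width"])
c=cam("wrist");cv2.imwrite("pics/w10.png",c["pixels"])
c=cam("scene");crop(c,"pics/sc10.png",230,350,180,280,5)
E
```

```text
[537.7943965   19.36375302 157.51706738] [-1.42426765 -1.25072264 -0.00768294] 0.3527762064371632
```

View pics/w10.png

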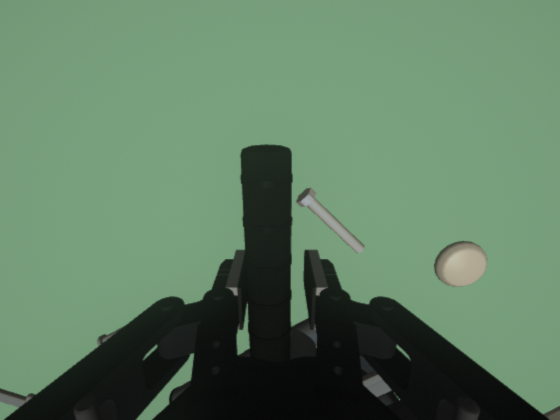

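View pics/sc10.png

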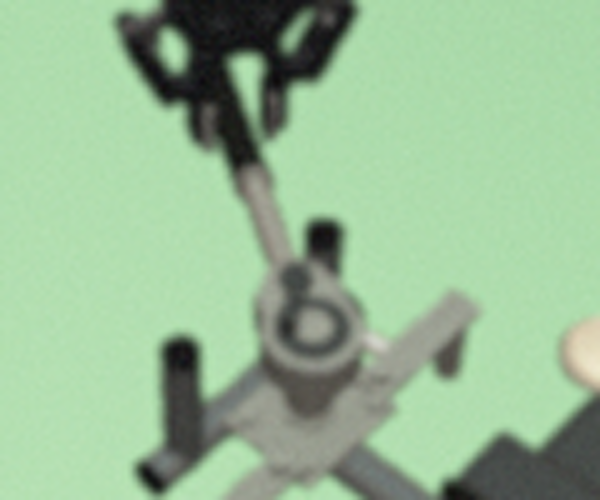

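>>> {"fn": "play_rows", "kwargs": {
  "increments": [
    {"travel":[-1.5,-1.8,0],"yaw":0.14,"hand":3},
    {"travel":[-2.8,-3.8,0],"yaw":0.28,"hand":3},
    {"travel":[-3.7,-5.9,0],"yaw":0.42,"hand":3},
    {"travel":[-4.4,-8.2,0],"yaw":0.56,"hand":3},
    {"travel":[-4.7,-10.5,0],"yaw":0.7,"hand":3}
  ]
}}

```text
time: 7.35
eef_pos: [489.3, -89.1, 157.7]
orientation: [0.034, 1.57, -0.035]
force: [1.8, 1.2, -0.3]
gripper_width: 0.351
```

>>> {"fn": "play_rows", "kwargs": {
  "increments": [
    {"travel":[0,-2.4,0],"yaw":0.14,"hand":3},
    {"travel":[0.3,-4.7,0],"yaw":0.28,"hand":3},
    {"travel":[1.0,-6.9,0],"yaw":0.42,"hand":3},
    {"travel":[1.5,-8.2,0],"yaw":0.5,"hand":3},
    {"travel":[1.5,-8.2,0],"yaw":0.5,"hand":3}
  ]
}}

```text
time: 7.85
eef_pos: [504.9, -172.2, 157.4]
orientation: [-0.353, 1.542, 0.352]
force: [-0.1, 0.2, 0.1]
gripper_width: 0.35
```

>>> {"fn": "play_rows", "kwargs": {
  "increments": [
    {"travel":[-0.4,1.2,0],"yaw":-0.075,"hand":3},
    {"travel":[-0.9,2.4,0],"yaw":-0.15,"hand":3},
    {"travel":[-1.2,3.6,0],"yaw":-0.22,"hand":3},
    {"travel":[-1.4,4.8,0],"yaw":-0.3,"hand":3},
    {"travel":[-1.4,4.8,0],"yaw":-0.3,"hand":3}
  ]
}}

```text
time: 8.35
eef_pos: [490.6, -120.2, 157.5]
orientation: [-0.117, 1.568, 0.116]
force: [-1.6, -2.3, -1.0]
gripper_width: 0.352
```

>>> {"fn": "play_rows", "kwargs": {
  "increments": [
    {"travel":[0,0.7,0],"yaw":-0.04,"hand":3},
    {"travel":[0,1.3,0],"yaw":-0.08,"hand":3},
    {"travel":[0.1,2.0,0],"yaw":-0.12,"hand":3},
    {"travel":[0.1,2.7,0],"yaw":-0.16,"hand":3},
    {"travel":[0.1,3.35,0],"yaw":-0.2,"hand":3}
  ]
}}

```text
time: 8.85
eef_pos: [492.1, -88.6, 157.4]
orientation: [0.04, 1.57, -0.041]
force: [1.5, -2.0, -1.6]
gripper_width: 0.351
```

>>> {"fn": "play_rows", "kwargs": {
  "increments": [
    {"travel":[0.1,0.7,0],"yaw":-0.04,"hand":3},
    {"travel":[0.1,1.3,0],"yaw":-0.08,"hand":3},
    {"travel":[0.2,2.0,0],"yaw":-0.12,"hand":3},
    {"travel":[0.4,2.65,0],"yaw":-0.16,"hand":3},
    {"travel":[0.6,3.3,0],"yaw":-0.2,"hand":3}
  ]
}}

```text
time: 9.35
eef_pos: [497.8, -55.7, 157.3]
orientation: [0.197, 1.562, -0.198]
force: [-1.9, -2.2, 0.3]
gripper_width: 0.353
```

>>> {"fn": "play_rows", "kwargs": {
  "increments": [
    {"travel":[0.2,0.65,0],"yaw":-0.04,"hand":3},
    {"travel":[0.4,1.3,0],"yaw":-0.08,"hand":3},
    {"travel":[0.65,1.9,0],"yaw":-0.12,"hand":3},
    {"travel":[0.9,2.5,0],"yaw":-0.16,"hand":3},
    {"travel":[1.2,3.1,0],"yaw":-0.2,"hand":3}
  ]
}}

```text
time: 9.85
eef_pos: [509.5, -24.9, 157.1]
orientation: [0.353, 1.543, -0.355]
force: [-5.4, -3.1, 2.2]
gripper_width: 0.352
```

>>> {"fn": "play_rows", "kwargs": {
  "increments": [
    {"travel":[0,0,0],"yaw":0,"hand":3},
    {"travel":[0,0,0],"yaw":0,"hand":3}
  ]
}}

```text
time: 10.05
eef_pos: [509.6, -25.0, 157.1]
orientation: [0.351, 1.543, -0.353]
force: [-5.0, -2.8, 1.8]
gripper_width: 0.352
```

```bash
python3 - <<'E'
from h import *
for i in range(4):
    c=cam("wrist"); o=env.get_obs();print(o["time"],o["eef_pos"].round(1),o["force"].round(2),o["torque"].round(2))
E
```

```text
10.1 [509.6 -25.  157.1] [-4.95 -3.05  1.68] [-0.61  0.96 -0.01]
10.15 [509.6 -25.1 157.1] [-4.2  -3.23  1.01] [-0.62  0.97 -0.01]
10.2 [509.5 -25.1 157.1] [-4.71 -3.49  0.95] [-0.57  0.93 -0.02]
10.25 [509.6 -25.1 157.1] [-4.59 -2.73  1.25] [-0.63  0.95  0.  ]
```

The steady tangential force is about 5 N (0.85 N m), up from about 2.5 N, so the nut is down on its washer. I'll go up gently from here.

>>> {"fn": "play_rows", "kwargs": {
  "increments": [
    {"travel":[0.15,0.3,0],"yaw":-0.02,"hand":3},
    {"travel":[0.3,0.6,0],"yaw":-0.04,"hand":3},
    {"travel":[0.3,0.6,0],"yaw":-0.04,"hand":3}
  ]
}}

```text
time: 10.55
eef_pos: [512.6, -19.0, 157.1]
orientation: [0.383, 1.538, -0.385]
force: [-5.3, -3.9, 1.8]
gripper_width: 0.354
```

>>> {"fn": "play_rows", "kwargs": {
  "increments": [
    {"travel":[0.15,0.3,0],"yaw":-0.02,"hand":3},
    {"travel":[0.35,0.6,0],"yaw":-0.04,"hand":3},
    {"travel":[0.35,0.6,0],"yaw":-0.04,"hand":3}
  ]
}}

```text
time: 10.85
eef_pos: [516.0, -13.1, 157.0]
orientation: [0.414, 1.532, -0.416]
force: [-6.1, -5.2, 2.5]
gripper_width: 0.348
```

```bash
python3 - <<'E'
from h import *
F=[]
for i in range(4):
    c=cam("wrist"); o=env.get_obs();F.append(o["force"])
F=np.mean(F,0);p=o["eef_pos"];print(p,F, np.std(F));r=(p-[659.5,-99,0])[:2]/1000;print("moment cw",-(r[0]*F[1]-r[1]*F[0])*-1, np.hypot(*r)); cv2.imwrite("pics/w11.png",c["pixels"])
E
```

```text
[515.83721173 -13.48156661 157.06042679] [-6.35908132 -5.31583965  2.22115134] 3.8226660113179585
moment cw 1.3075070178257786 0.16718971015581036
```

>>> {"fn": "play_rows", "kwargs": {
  "increments": [
    {"travel":[-0.5,-0.9,0],"yaw":0.06,"hand":3},
    {"travel":[-0.95,-1.8,0],"yaw":0.12,"hand":3},
    {"travel":[-1.35,-2.7,0],"yaw":0.18,"hand":3},
    {"travel":[-1.65,-3.7,0],"yaw":0.24,"hand":3},
    {"travel":[-1.65,-3.7,0],"yaw":0.24,"hand":3}
  ]
}}

```text
time: 11.55
eef_pos: [500.0, -50.8, 157.4]
orientation: [0.227, 1.558, -0.228]
force: [-0.2, -0.2, 0.4]
gripper_width: 0.354
```

```bash
python3 - <<'E'
from h import *
F=[]
for i in range(3):
    c=cam("wrist"); o=env.get_obs();F.append(o["force"])
print(o["eef_pos"],np.mean(F,0)); cv2.imwrite("pics/w12.png",c["pixels"])
c=cam("scene");crop(c,"pics/sc12.png",230,350,180,280,6)
E
```

```text
[500.51502279 -48.96603788 157.39082124] [ 0.05507733 -0.38833274 -0.11132327]
```

View pics/w12.png

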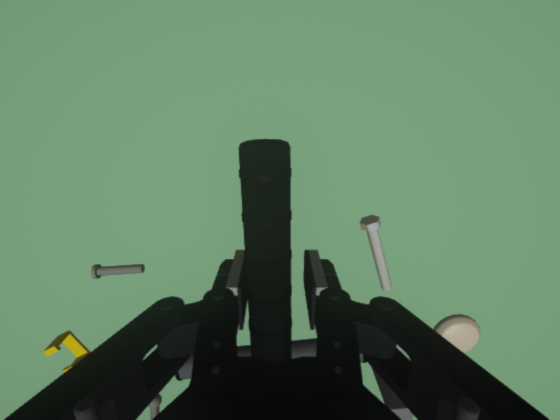

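View pics/sc12.png

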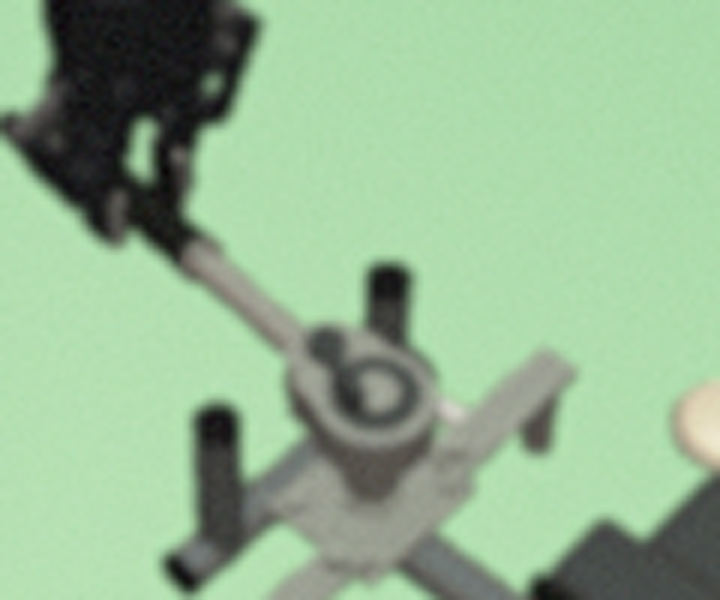

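>>> {"fn": "play_rows", "kwargs": {
  "increments": [
    {"travel":[0,0,0],"yaw":0,"hand":5.5},
    {"travel":[0,0,0],"yaw":0,"hand":5.5},
    {"travel":[0,0,1],"yaw":0,"hand":5.5},
    {"travel":[0,0,5],"yaw":0,"hand":5.5},
    {"travel":[0,0,9],"yaw":0,"hand":5.5}
  ]
}}

```text
time: 12.25
eef_pos: [499.9, -49.0, 248.7]
orientation: [0.228, 1.56, -0.228]
force: [-0.2, -0.6, 0.7]
gripper_width: 0.641
```

>>> {"fn": "play_rows", "kwargs": {
  "increments": [
    {"travel":[0,0,3],"yaw":0,"hand":5.5},
    {"travel":[-2,0,5],"yaw":0,"hand":5.5},
    {"travel":[-4,0,5],"yaw":0,"hand":5.5},
    {"travel":[-4,0,5],"yaw":0,"hand":5.5},
    {"travel":[-4,0,5],"yaw":0,"hand":5.5}
  ]
}}

```text
time: 12.75
eef_pos: [460.5, -49.1, 298.1]
orientation: [0.228, 1.558, -0.228]
force: [0.1, 0.7, -0.2]
gripper_width: 0.648
```

```bash
python3 - <<'E'
from h import *
o=env.get_obs();print(o["time"],o["eef_pos"],o["force"])
c=cam("wrist");cv2.imwrite("pics/w13.png",c["pixels"])
c=cam("scene");crop(c,"pics/sc13.png",250,330,200,280,7)
c=cam("side");crop(c,"pics/si13.png",230,430,180,290,4)
E
```

```text
12.75 [460.46333057 -49.14167168 298.05480272] [ 0.11457031  0.73322091 -0.15054665]
```

View pics/w13.png

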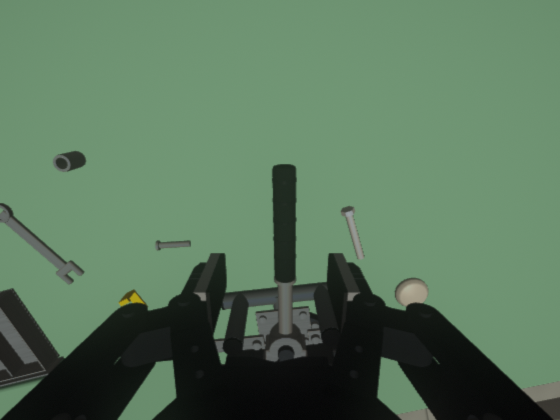

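View pics/sc13.png

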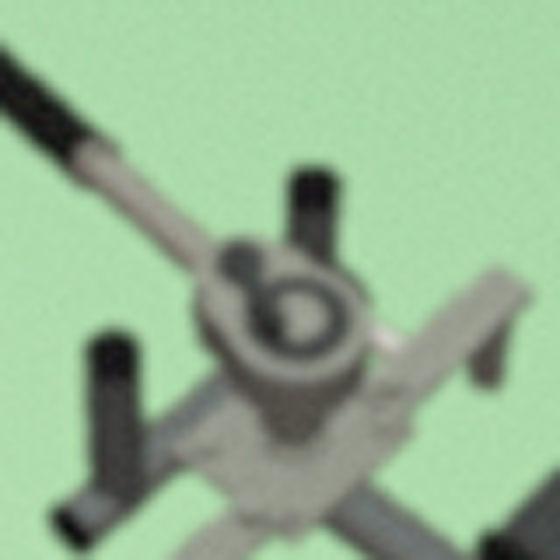

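View pics/si13.png

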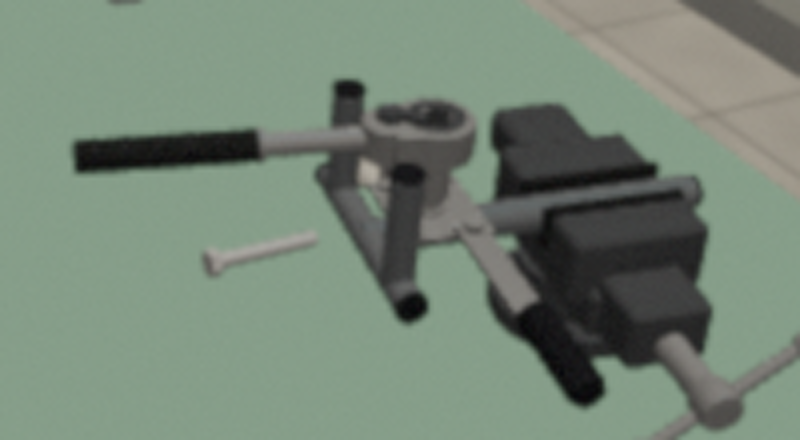

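```bash
python3 - <<'E'
from bench import env
print(env.job_done())
E
```

```text
the job is handed in; nothing more can be done
None
```

I flipped the direction lever to tighten and ran the nut down in two forward swings, with one back swing between them. I then pulled it up to about 1.3 N m at the handle, let the ratchet unwind gently, lifted clear and handed in at about 13 s of the 72 s allowed. `env.job_done()` gives no verdict, so I have no confirmation that it passed.

- **Lever:** the last scene picture shows the tab on the tighten side, to the right of the centre line seen from the handle.
- **Firmness:** force across the handle was about 2 to 2.5 N while the nut ran. It rose to about 8 N, which is about 1.3 N m by the wrist force, held for about 0.4 s. The rise of about 0.2 N m for each 0.04 rad of swing matches the ratchet winding up on a nut that is down on its washer. I did not measure the nut angle or the brake plate directly.
- **Release:** the handle force fell to near zero before I opened the fingers. The gripper finished about 120 mm above the handle, touching nothing.
- **Loose parts:** those visible in the last wrist picture (bolt, hub cap, pin, clip, spanner, socket) look undisturbed. I checked this by eye only. The caster wheel and oil bottle were not in the last pictures; the arm stayed well away from them.
- **Disagreements:** the side camera put the nut axis about 4 to 6 mm from where the scene and wrist cameras put it. I used the scene and wrist value, and the arc fitted the handle. The handle line I picked by hand in the wrist picture missed that axis by about 8 mm.

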